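Rack two capacitors, flip the safety catch, hold the discharge lever

ROBOT

A 7-joint arm with a two-finger parallel gripper is mounted at the origin on the work surface. World frame = base frame: x ahead of the robot, y to its left, z up, the work surface at z = 0. Lengths are in m, angles in degrees, forces in N, time in s.
With the tool pointing down it reaches from about 0.425 to 0.825 m from the base axis. Payload 3.6 kg.
Tool frame: the origin (TCP) lies on the centre line of the jaws, within the pads' length; the fingertips stand 14 mm ahead of it and the grasp point (between the pads) lies 5 mm behind it (r.finger_overhang is the distance from the TCP to the fingertips, in m); z points along the fingers, y is the line along which they close (so a half turn about z gives the same grasp; the last joint's range is limited). The gripper opens to 85 mm and grips with 20 to 120 N. Pads are 22 mm wide; open, the fingers measure 114 mm over their backs; the gripper's body (76 mm by 85 mm) begins 54 mm behind the grasp point. The pads swing forward as they close: fully open they stand 13 mm farther back than shut.
Start: joints at [75.544, 35.231, -0.722, 81.555, 0.464, 63.22, -2.315], TCP at [0.146, -0.633, 0.245] pointing down, gripper open.
Joint ranges: [-178.69, 178.69], [-17.37, 117.87], [-77.05, 75.6], [15.02, 138.74], [-78.02, 258.01], [0.78, 113.62], [-162.83, 162.83]. Speed limits (degrees/s): [159.86, 159.86, 180, 180, 180, 180, 180].

INTERFACE

Orientations are given as a 3x3 rotation matrix whose columns are the frame's x, y, z axes.
In Python, from cell import r gives the robot as it stands.
- The arm moves only by the tool servo_tool, never from a script. Its argument "rows" is a list of rows, each a list of 4 numbers: the shift along the world's x, y, z in mm, then the turn about the world's z in degrees. In form: [[x, y, z, twist], ...]. A call has 1 to 20 rows; each row shifts and turns the commanded pose from where the row before left it; what a row does not reach is not made up. A row lasts 1/10 s, in which the tool goes at most 50 mm and 8.59 degrees, less where a joint would pass 70% of its speed; a pose out of reach is approached as far as the arm can. A call is refused whole if a number of a shift passes 50 or a number of a turn 8.59, either way. A call with a gripper value outside its range is refused whole. "fingers" is the finger opening in mm, from 0 to 85.4, set as the call begins (left out, the last holds). The fingers move at their own pace and stop on an object; "newtons" is the grip in N (left out, the last holds). Time passes only in rows, so rows that do not move let the fingers close. It gives the time, the measured TCP pose, the force, the opening and the grip force at its end, in the units of the state.
- r.get_state(): the state, without advancing time (a new reading comes with each control period).
- r.read_camera(name): name is "scene" or "top" or "wrist"; returns the picture (400x640x3 uint8, red, green, blue); there is no depth.
- r.get_calibration(name): a dict with "vfov" (degrees; the focal length in pixels is half the picture's height over the tangent of half this angle, whatever the lens; pixels are square), "cx", "cy" (the principal point, pixels), "distortion" ([k1, k2, p1, p2, k3] as OpenCV has them; the pictures are not rectified), "T" (4x4, takes a point from camera to world coordinates). Camera axes: x right, y down, z forward; pixel columns grow to the right and rows downward; lengths in m; the calibration is good to about 2 mm. A picture is of the moment at which its call begins: read the wrist's pose just before it. get_calibration takes no time and is no camera call; for the wrist camera it gives the pose at the moment of the call.
- r.finish_job(): hands the job in; it is judged then, once.
The state is a dict: "time": time; "qpos": joint angles; "qvel": joint speeds; "effort": joint torques, N m; "tool_pos": TCP position; "tcp_rot": TCP orientation; "force": force on the tool from outside, world axes, zero at the start; "ft_torque": the same for the moment, N m; "finger_gap": finger opening in m; "finger_force": force on a finger pad.
Only numpy, scipy, OpenCV 4.12 (cv2) and the standard library are available. Lean on these libraries where they do the work, as an engineer would, in place of code of your own. Each camera call takes 0.05 s, during which the arm holds its last target. There are 200 camera calls.

TASK

Stand the two big capacitors upright in the three-cell rack of the discharge jig, each in a cell of its own and right down on the cell floor. Only then flip the safety catch all the way over to the outside, then pull the lever that it guards fully towards the jig's front against its spring, and finish while still holding it there: do not let go, the program ends with the lever held. Leave the phone, the solder spool and the screwdriver where they lie.

Things in the scene. Friction and masses are not known exactly. Their poses are not given: they have to be found in the camera images.
- jig: Discharge jig, screwed down; sizes in mm. Origin on the work surface; its front looks along its own -x (roughly to the robot), +y is its left seen from the robot. Aluminium base plate: x -85 to 85, y -115 to 195, 10 thick. On it a divided rack (see cell1) and, centred at y 100, a steel switch box, 150 (x) by 170 (y), top at z 65, which carries lever and catch.
- cell0 (a point): Centre of the floor of the front rack cell (jig x -51, y -75, z 15). Any cell may be used.
- cell1 (a point): Centre of the floor of the middle rack cell (jig x 0, y -75, z 15). The rack is grey plastic, 158 (x) by 56 (y), top edge at z 40: three open square cells, 46 by 46 inside, in a row along the jig's x, 51 apart, walls 5 thick, brass disc on each floor.
- cell2 (a point): Centre of the floor of the rear rack cell (jig x 51, y -75, z 15).
- cap_tall: Loose electrolytic capacitor: black upright cylinder, 36 diameter, 85 high, brass screw terminals 3 high on top; about 0.13 kg. Origin: centre of its underside, z along its axis.
- cap_short: Loose electrolytic capacitor like the other one, 36 diameter, 65 high; about 0.1 kg. Origin: centre of its underside, z along its axis.
- crossbar (a point): Crossbar of the lever: black rubber-covered round bar along the jig's y, 16 diameter, 108 long. This point: its centre. It joins the tops of two steel side arms (10 by 10) whose centres are 45 either side of the middle: 80 of bar are free between them and the space under the bar is open. It turns with the lever.
- lever (a joint): Lever angle, rad: 0 = at rest, leaning back 0.35 (away from the jig's front); grows as the crossbar is pulled to the front; 0.85 = fully pulled, at its stop, leaning 0.5 forward. Turns about the jig's y through lever_pivot. A spring returns it: 3 N at the bar at rest, 8 N fully pulled. The closed catch blocks it after about 0.1.
- lever_pivot (a point): Middle of the lever's axis, on top of the switch box (jig x 0, y 100, z 65). The crossbar's centre is 100 from it.
- catch (a joint): Catch angle, rad: 0 to 0.1 = closed, upright, its hook in front of the lever's left (jig +y) side arm; grows as it is flipped outwards to the jig's +y side; 1.45 = fully over, at its stop. Turns about the jig's x through catch_pivot; held by friction (0.05 N m), stays where it is left.
- catch_pivot (a point): The catch's axis, on top of the switch box (jig x 0, y 162, z 65). The catch is a dark steel upright, 85 high, 12 (x -11 to 1) by 8 (y), with a hook plate at its top, 75 to 85 above the axis, 28 wide (x -11 to 17), reaching 32 inwards when closed. Push it over outwards at the hook's inner end.
- catch_hook (a point): Centre of the inner end face of the catch's hook (when closed: 32 inwards of and 80 above the catch's axis, 3 behind it); moves with the catch.
- phone: Bystander: black phone lying flat, 68 by 145 by 10. Origin: centre of its underside.
- spool: Bystander: grey solder spool standing on its flange, 56 diameter, 46 high. Origin: centre of its underside.
- screwdriver: Bystander: screwdriver lying flat, about 200 long. Origin: under its middle, its x along the shaft.
Mind the look-alikes: they are no part of the job. What is shaped like the cap_tall but green or purple is not meant. What is shaped like the cap_short but turquoise is not meant.

How it is judged:
By the outcome, as a careful person would: the job done as asked, in the order asked, and still so for the second after the job is handed in, while the arm keeps its last pose, push and grip.
It also fails if it takes over 69 s, if anything falls off the work surface, if the arm or the gripper's body presses on something with over 40 N, if the wrist force passes 120 N, or if a joint passes its speed limit or range.

## Working session

There is one attempt and no reset: what is moved stays moved. The work goes in short steps, Python scripts to look and compute and a tool call to move; the robot and the scene stay as the last step left them, time stands still between calls to the robot, and variables do not carry over. Pictures are saved under pics/ and viewed, at most 10 in all, crops included, and the job is handed in when it is done.

Besides the shell and the picture viewer there is one more tool, called after "Call:" as name([rows], argument=value, ...), one row to a line, values as JSON. servo_tool: Moves the arm, as the interface text tells. Its arguments: {"type":"object","properties":{"rows":{"type":"array","items":{"type":"array","items":{"type":"number"}}},"fingers":{"type":"number"},"newtons":{"type":"number"}},"required":["rows"]}

```bash
mkdir -p pics; cat > h.py <<'E'
import numpy as np, cv2
from cell import r
def K(c):
    f=200/np.tan(np.radians(c['vfov'])/2)
    return np.array([[f,0,c['cx']],[0,f,c['cy']],[0,0,1]])
def ray(c,uv):
    p=cv2.undistortPoints(np.array(uv,float).reshape(-1,1,2),K(c),np.array(c['distortion'],float)).reshape(-1,2)
    T=np.array(c['T']); d=np.c_[p,np.ones(len(p))]@T[:3,:3].T
    return T[:3,3],d
def plane(c,uv,z):
    o,d=ray(c,uv); return o+d*((z-o[2])/d[:,2])[:,None]
def proj(c,P):
    T=np.linalg.inv(np.array(c['T'])); P=np.array(P,float).reshape(-1,3)
    return cv2.projectPoints(P,cv2.Rodrigues(T[:3,:3])[0],T[:3,3],K(c),np.array(c['distortion'],float))[0].reshape(-1,2)
def snap(n,f):
    c=r.get_calibration(n); im=np.array(r.read_camera(n)); cv2.imwrite('pics/'+f,im[:,:,::-1]); return c,im
E
python3 - <<'E'
from h import *
for n in('top','scene'):
    c,im=snap(n,n+'0.png'); print(n,c['vfov'],np.round(c['T'],3).tolist(),c['distortion'])
print(r.get_state())
E
```

```text
top 46.04334759075154 [[-0.024, -0.989, 0.147, 0.366], [-0.999, 0.029, 0.03, -0.023], [-0.034, -0.146, -0.989, 1.291], [0.0, 0.0, 0.0, 1.0]] [-0.02579584  0.          0.          0.          0.        ]
scene 48.92797105259501 [[0.478, 0.629, -0.613, 1.234], [0.878, -0.333, 0.343, -0.395], [0.012, -0.702, -0.712, 0.904], [0.0, 0.0, 0.0, 1.0]] [0.01879846 0.         0.         0.         0.        ]
{'time': 0.1, 'qpos': array([75.54595445, 35.2831449 , -0.72187029, 81.6341799 ,  0.46267179,
       63.22058611, -2.31330488]), 'qvel': array([ 0.0389878 , -0.18136181,  0.02499821, -0.23418145,  0.00834233,
       -0.02178768, -0.0114881 ]), 'effort': array([ 1.00505786e-03, -4.70385790e+01,  2.60494687e-01, -1.71573043e+01,
        1.01859463e-02,  5.84309237e-03, -6.60746508e-06]), 'tool_pos': array([ 0.14536414, -0.63284252,  0.2442486 ]), 'tcp_rot': array([[ 9.74607201e-01,  2.23920757e-01, -5.45729605e-04],
       [ 2.23921421e-01, -9.74604503e-01,  2.29334750e-03],
       [-1.83424241e-05, -2.35731353e-03, -9.99997221e-01]]), 'force': array([-0.31601906, -0.73147668,  1.27430962]), 'ft_torque': array([ 0.01509286, -0.01930705, -0.01191601]), 'finger_force': 0.0, 'finger_gap': 0.08551345128794074}
```

View pics/top0.png

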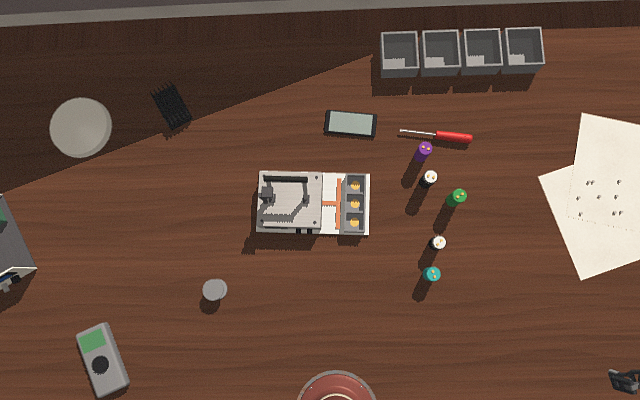

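View pics/scene0.png

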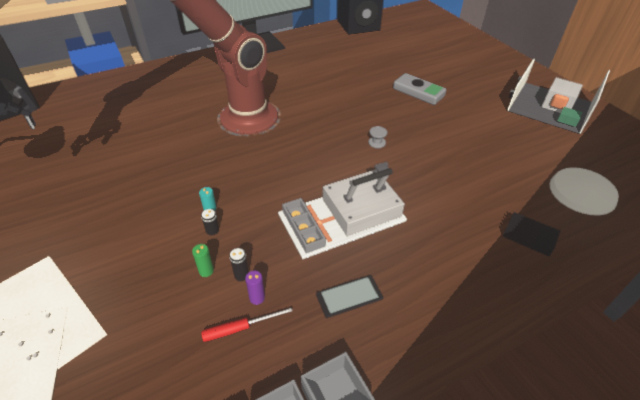

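```bash
python3 - <<'E'
import cv2
im=cv2.imread('pics/top0.png'); cv2.imwrite('pics/tz.png',cv2.resize(im[130:290,245:475],None,fx=3.4,fy=3.4,interpolation=cv2.INTER_CUBIC))
im=cv2.imread('pics/scene0.png'); cv2.imwrite('pics/sz.png',cv2.resize(im[155:315,180:420],None,fx=3.3,fy=3.3,interpolation=cv2.INTER_CUBIC))
E
```

```text
(no output)
```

View pics/tz.png

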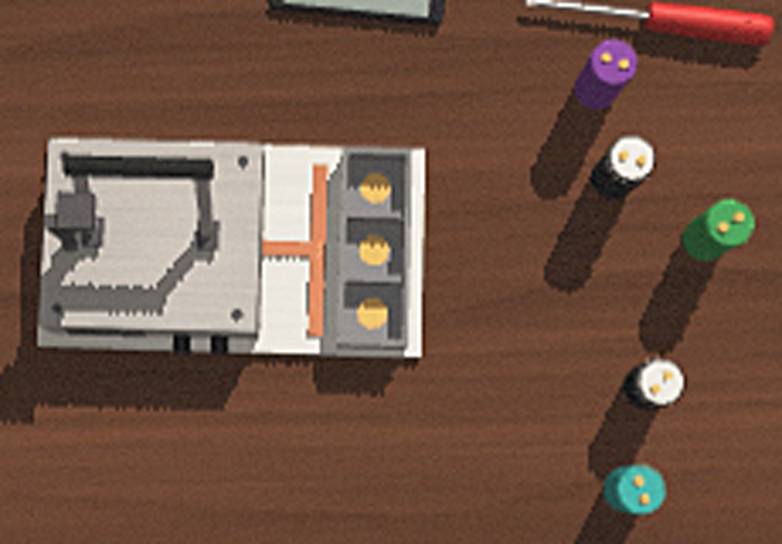

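View pics/sz.png

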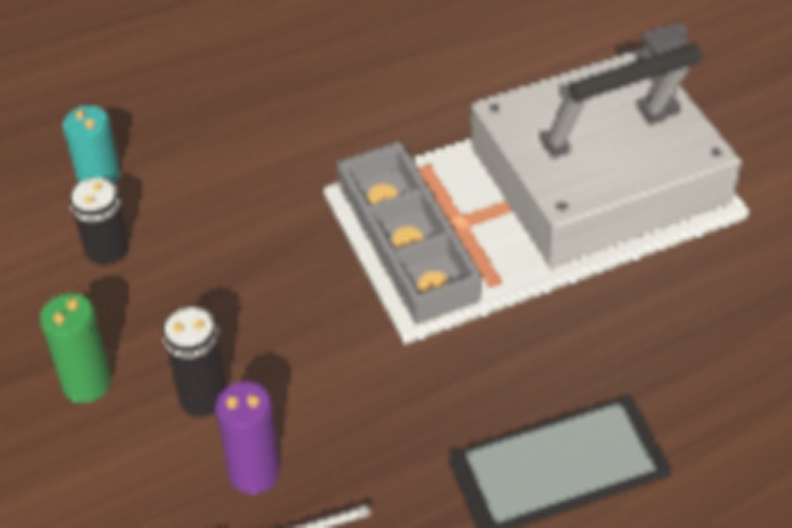

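The crops show both black capacitors with white tops: the tall one at top px ≈(430.6,177), the short one at ≈(439,242). The jig plate corners and three brass discs are clear.

```bash
cat >> h.py <<'E'
def fit2(A,B):
    a=A-A.mean(0); b=B-B.mean(0); th=np.arctan2((a[:,0]*b[:,1]-a[:,1]*b[:,0]).sum(),(a*b).sum())
    R=np.array([[np.cos(th),-np.sin(th)],[np.sin(th),np.cos(th)]]); t=B.mean(0)-R@A.mean(0)
    return th,R,t
E
python3 - <<'E'
from h import *
ct,cs=r.get_calibration('top'),r.get_calibration('scene')
t=lambda P:np.array(P)/3.4+[245,130]-.35
s=lambda P:np.array(P)/3.3+[180,155]-.35
top=[(425,149),(421,357),(50,140)]; J=[(85,-115),(-85,-115),(85,195)]
sc=[(325,190),(405,340),(748,210)]; JS=[(-85,-115),(85,-115),(85,195)]
A=np.array(J+JS)/1000.
B=np.r_[plane(ct,t(top),.01),plane(cs,s(sc),.01)][:,:2]
th,R,tt=fit2(A,B); print('jig',tt,np.degrees(th)); print((B-(A@R.T+tt)).round(4)*1000)
D=np.array([(51,-75),(0,-75),(-51,-75)])/1e3
print('cells',(D@R.T+tt).round(4)); 
print('disc top',plane(ct,t([(376,188),(375,250),(373,314)]),.015).round(4)[:,:2].tolist())
im=cv2.imread('pics/top0.png')
def whitec(im,box):
    x0,y0,x1,y1=box; q=im[y0:y1,x0:x1].astype(int); m=(q.min(2)>150).astype(np.uint8)
    c=max(cv2.findContours(m,0,2)[0],key=cv2.contourArea); (x,y),rr=cv2.minEnclosingCircle(c); M=cv2.moments(c); return np.array([x+x0,y+y0]),rr
ims=cv2.imread('pics/scene0.png')
for n,h,bt,bs in(('tall',.085,(415,165,442,192),(225,242,250,268)),('short',.065,(426,230,450,255),(198,205,222,224))):
    a,ra=whitec(im,bt); b,rb=whitec(ims,bs); 
    print(n,a,ra,b,rb,plane(ct,a,h),plane(cs,b,h))
    o1,d1=ray(ct,a);o2,d2=ray(cs,b); d1=d1[0];d2=d2[0]
    x=np.linalg.lstsq(np.c_[d1,-d2],o2-o1,rcond=None)[0]; print('tri',o1+d1*x[0],o2+d2*x[1])
E
```

```text
jig [0.55607478 0.00683876] -3.1034494959202563
[[-1.5  0.7]
 [-1.1  1.2]
 [-1.  -1.8]
 [ 2.7  1.1]
 [ 1.3 -0.2]
 [-0.5 -1. ]]
cells [[ 0.6029 -0.0708]
 [ 0.552  -0.0681]
 [ 0.5011 -0.0653]]
disc top [[0.6013, -0.0707], [0.5506, -0.0682], [0.499, -0.0648]]
tall [430.5 176. ] 6.265082359313965 [236.5 253.5] 6.96429443359375 [[ 0.60601038 -0.26403296  0.085     ]] [[ 0.6042416  -0.26493368  0.085     ]]
tri [ 0.60577625 -0.26379827  0.08617461] [ 0.60527636 -0.26514765  0.08634458]
short [439.20786476 241.90449429] 6.303886413574219 [208. 214.] 6.324655532836914 [[ 0.43587465 -0.28051187  0.065     ]] [[ 0.43660543 -0.28090254  0.065     ]]
tri [ 0.43591978 -0.28067726  0.06421237] [ 0.4358782  -0.28079833  0.06423541]
```

Call:
servo_tool([
  [9, 11, -3, -0.5],
  [18.2, 22, -5.9, -1],
  [18.2, 22, -5.9, -1],
  [18.2, 22, -5.9, -1],
  [18.2, 22, -5.9, -1],
  [18.2, 22, -5.9, -1],
  [18.2, 22, -5.9, -1],
  [18.2, 22, -5.9, -1],
  [18.2, 22, -5.9, -1],
  [18.2, 22, -5.9, -1],
  [18.2, 22, -5.9, -1],
  [18.2, 22, -5.9, -1],
  [18.2, 22, -5.9, -1],
  [18.2, 22, -5.9, -1],
  [18.2, 22, -5.9, -1],
  [18.2, 22, -5.9, -1],
  [9, 11, -3, -0.5],
  [0, 0, 0, 0],
  [0, 0, 0, 0],
  [0, 0, 0, 0],
], fingers=85)

```text
time: 2.1
tool_pos: [0.4355, -0.283, 0.1509]
tcp_rot: [[0.998, -0.056, -0.001], [-0.056, -0.998, -0.001], [-0.001, 0.001, -1.0]]
force: [-0.5, -0.9, 0.1]
finger_gap: 0.085
finger_force: 0.0
```

Call:
servo_tool([
  [0.5, 2, -10, 0],
  [0, 0, -15, 0],
  [0, 0, -15, 0],
  [0, 0, -15, 0],
  [0, 0, -15, 0],
  [0, 0, -15, 0],
  [0, 0, -12, 0],
  [0, 0, -8, 0],
  [0, 0, 0, 0],
  [0, 0, 0, 0],
])

```text
time: 3.1
tool_pos: [0.4371, -0.2797, 0.0459]
tcp_rot: [[0.999, -0.054, 0.0], [-0.054, -0.999, -0.0], [0.0, 0.0, -1.0]]
force: [0.3, 0.6, 0.4]
finger_gap: 0.0848
finger_force: 0.0
```

Call:
servo_tool([
  [0, 0, 0, 0],
  [0, 0, 0, 0],
  [0, 0, 0, 0],
  [0, 0, 0, 0],
  [0, 0, 0, 0],
  [0, 0, 0, 0],
  [0, 0, 0, 0],
  [0, 0, 0, 0],
  [0, 0, 0, 0],
  [0, 0, 0, 0],
], fingers=30, newtons=35)

```text
time: 4.1
tool_pos: [0.4373, -0.2795, 0.0463]
tcp_rot: [[0.999, -0.053, 0.001], [-0.053, -0.999, -0.0], [0.001, 0.0, -1.0]]
force: [-0.2, 0.9, 5.5]
finger_gap: 0.0355
finger_force: 35.0
```

Call:
servo_tool([
  [0, 0, 8, 0],
  [0, 0, 20, 0],
  [0, 0, 20, 0],
  [0, 0, 20, 0],
  [0, 0, 12, 0],
  [4, 14.5, 0, 0],
  [6, 20, 0, 0],
  [6, 20, 0, 0],
  [6, 20, 0, 0],
  [6, 20, 0, 0],
  [6, 20, 0, 0],
  [6, 20, 0, 0],
  [6, 20, 0, 0],
  [6, 20, 0, 0],
  [6, 20, 0, 0],
  [4, 14, 0, 0],
  [2, 6, 0, 0],
  [0, 0, 0, 0],
  [0, 0, 0, 0],
  [0, 0, 0, 0],
])

```text
time: 6.1
tool_pos: [0.5006, -0.0661, 0.1256]
tcp_rot: [[0.998, -0.055, -0.001], [-0.055, -0.998, -0.001], [-0.001, 0.001, -1.0]]
force: [-0.5, -0.7, -0.5]
finger_gap: 0.0349
finger_force: 35.1
```

```bash
python3 - <<'E'
from h import *
c,im=snap('wrist','w1.png'); ct,it=snap('top','t1.png'); cs,i2=snap('scene','s1.png'); print(r.get_state()['tool_pos'])
a=cv2.resize(i2[130:270,200:360],None,fx=2.8,fy=2.8)
b=im[:, :]
H=392; b=cv2.resize(b,(352,220)); b=cv2.copyMakeBorder(b,0,a.shape[0]-220,0,0,cv2.BORDER_CONSTANT)
cv2.imwrite('pics/c1.png',np.hstack([a,b])[:,:,::-1]); print(np.hstack([a,b]).shape)
E
```

```text
[ 0.50082557 -0.06582161  0.12580415]
(392, 800, 3)
```

View pics/c1.png

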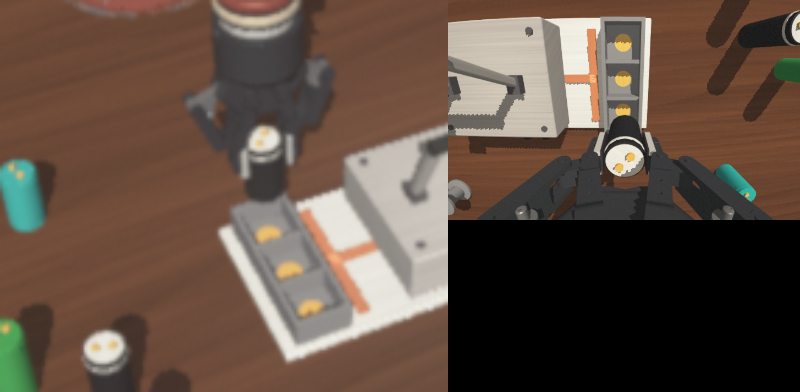

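The short capacitor is held upright above the front cell; rear and middle discs are visible in the wrist view at about (317,78) and (317,142). I'll check the cell line from these.

```bash
python3 - <<'E'
from h import *
c=r.get_calibration('wrist'); im=cv2.imread('pics/w1.png'); h=cv2.cvtColor(im,cv2.COLOR_BGR2HSV)
m=cv2.inRange(h,(18,90,90),(32,255,255)); n,l,s,ce=cv2.connectedComponentsWithStats(m)
for i in range(1,n):
    if s[i,4]>60: print(s[i],ce[i],plane(c,ce[i],.015),plane(c,ce[i],.128))
w=(h[:,:,2]>170)&(h[:,:,1]<50); w[:200]=0; w[:,:250]=0; w[:,400:]=0
n,l,s,ce=cv2.connectedComponentsWithStats(w.astype(np.uint8)); 
for i in range(1,n):
    if s[i,4]>200: print('white',s[i],ce[i],plane(c,ce[i],.1443))
E
```

```text
[303  62  31  32 784] [317.9375      77.32270408] [[ 0.60443452 -0.06824517  0.015     ]] [[ 0.59359343 -0.06889256  0.128     ]]
[304 129  29  29 661] [317.85627837 142.80635401] [[ 0.55306177 -0.06520222  0.015     ]] [[ 0.56630237 -0.06727603  0.128     ]]
[305 189  27  22 486] [317.90329218 199.69341564] [[ 0.50289256 -0.06232271  0.015     ]] [[ 0.53965066 -0.06574633  0.128     ]]
[324 277  16  17 210] [331.51904762 285.17619048] [[ 0.41300567 -0.07061232  0.015     ]] [[ 0.49189948 -0.07015008  0.128     ]]
[303 297  16  16 202] [310.77722772 304.42574257] [[ 0.39103315 -0.04849499  0.015     ]] [[ 0.48022688 -0.05840055  0.128     ]]
white [250 200  25  33 529] [258.62759924 218.90548204] [[ 0.53776633 -0.04063592  0.1443    ]]
white [351 200  11  33 311] [356.33762058 215.88102894] [[ 0.53689924 -0.08200542  0.1443    ]]
white [265 241  20  42 366] [274.68306011 260.36885246] [[ 0.51758271 -0.04532976  0.1443    ]]
white [358 241  20  35 326] [367.1196319  258.44478528] [[ 0.51631717 -0.08649188  0.1443    ]]
white [286 248  71  25 272] [322.54044118 255.20220588] [[ 0.51905643 -0.06678254  0.1443    ]]
white [ 287  262   68   59 2303] [317.27225358 287.40208424] [[ 0.50243073 -0.06346262  0.1443    ]]
```

Call:
servo_tool([
  [0, 1, -10, 0],
  [0, 0, -12, 0],
  [0, 0, -12, 0],
  [0, 0, -8, 0],
  [0, 0, -6, 0],
  [0, 0, -6, 0],
  [0, 0, -5, 0],
  [0, 0, -3, 0],
  [0, 0, -1.5, 0],
  [0, 0, -1, 0],
  [0, 0, 0, 0],
])

```text
time: 7.35
tool_pos: [0.5012, -0.064, 0.0615]
tcp_rot: [[0.999, -0.053, 0.001], [-0.053, -0.999, 0.0], [0.001, -0.0, -1.0]]
force: [-0.1, 0.1, -0.4]
finger_gap: 0.0351
finger_force: 35.1
```

Call:
servo_tool([
  [0, 0, -1, 0],
  [0, 0, 0, 0],
  [0, 0, 0, 0],
])

```text
time: 7.65
tool_pos: [0.5013, -0.064, 0.0613]
tcp_rot: [[0.999, -0.053, 0.001], [-0.053, -0.999, 0.0], [0.001, -0.0, -1.0]]
force: [-1.1, -0.2, 5.4]
finger_gap: 0.0346
finger_force: 35.7
```

Call:
servo_tool([
  [0, 0, 0, 0],
  [0, 0, 0, 0],
  [0, 0, 0, 0],
  [0, 0, 0, 0],
  [0, 0, 0, 0],
  [0, 0, 5, 0],
  [0, 0, 15, 0],
  [0, 0, 25, 0],
  [0, 0, 25, 0],
  [0, 0, 20, 0],
], fingers=85)

```text
time: 8.65
tool_pos: [0.5013, -0.0641, 0.1519]
tcp_rot: [[0.999, -0.054, 0.001], [-0.054, -0.999, -0.0], [0.001, 0.0, -1.0]]
force: [0.7, 0.3, 1.1]
finger_gap: 0.0846
finger_force: 0.0
```

Call:
servo_tool([
  [6, -10, 0, 0],
  [10, -20, 0, 0],
  [10, -20, 0, 0],
  [10, -20, 0, 0],
  [10, -20, 0, 0],
  [10, -20, 0, 0],
  [10, -20, 0, 0],
  [10, -20, 0, 0],
  [10, -20, 0, 0],
  [10, -20, 0, 0],
  [6, -8, 0, 0],
  [2.2, -2.4, 0, 0],
  [0, 0, 0, 0],
  [0, 0, 0, 0],
  [0, 0, 0, 0],
])

```text
time: 10.15
tool_pos: [0.6051, -0.263, 0.1504]
tcp_rot: [[0.999, -0.052, -0.0], [-0.052, -0.999, 0.001], [-0.0, -0.001, -1.0]]
force: [0.3, 0.2, -0.2]
finger_gap: 0.0851
finger_force: 0.0
```

Call:
servo_tool([
  [0, 0, -10, 0],
  [0, 0, -15, 0],
  [0, 0, -20, 0],
  [0, 0, -20, 0],
  [0, 0, -15, 0],
  [0, 0, -8, 0],
  [0, 0, -4, 0],
  [0, 0, 0, 0],
  [0, 0, 0, 0],
])

```text
time: 11.05
tool_pos: [0.6058, -0.2647, 0.059]
tcp_rot: [[0.999, -0.053, 0.002], [-0.053, -0.999, -0.001], [0.002, 0.001, -1.0]]
force: [-0.6, -0.1, -0.0]
finger_gap: 0.085
finger_force: 0.0
```

Call:
servo_tool([
  [0, 0, 0, 0],
  [0, 0, 0, 0],
  [0, 0, 0, 0],
  [0, 0, 0, 0],
  [0, 0, 0, 0],
  [0, 0, 0, 0],
  [0, 0, 0, 0],
  [0, 0, 0, 0],
  [0, 0, 0, 0],
  [0, 0, 0, 0],
], fingers=30)

```text
time: 12.05
tool_pos: [0.6055, -0.2644, 0.0587]
tcp_rot: [[0.999, -0.053, 0.001], [-0.053, -0.999, -0.0], [0.001, 0.0, -1.0]]
force: [-0.3, 0.7, 4.9]
finger_gap: 0.035
finger_force: 34.9
```

Call:
servo_tool([
  [0, 0, 8, 0],
  [0, 0, 20, 0],
  [0, 0, 20, 0],
  [0, 0, 17, 0],
  [0, 8, 10, 0],
  [-0.5, 16, 0, 0],
  [-0.5, 20, 0, 0],
  [-0.5, 20, 0, 0],
  [-0.5, 20, 0, 0],
  [-0.5, 20, 0, 0],
  [0, 20, 0, 0],
  [0, 20, 0, 0],
  [0, 20, 0, 0],
  [0, 16, 0, 0],
  [0, 10, 0, 0],
  [0, 4, 0, 0],
  [0, 0, 0, 0],
  [0, 0, 0, 0],
  [0, 0, 0, 0],
])

```text
time: 13.95
tool_pos: [0.6027, -0.0719, 0.1333]
tcp_rot: [[0.998, -0.056, 0.0], [-0.056, -0.998, -0.001], [0.0, 0.001, -1.0]]
force: [0.2, -0.5, -1.2]
finger_gap: 0.0351
finger_force: 35.0
```

```bash
python3 - <<'E'
from h import *
cw,im=snap('wrist','w2.png'); cs,i2=snap('scene','s2.png'); print(r.get_state()['tool_pos'])
a=cv2.resize(i2[130:270,200:360],None,fx=2.5,fy=2.5)
b=cv2.resize(im,(400,250)); b=cv2.copyMakeBorder(b,0,a.shape[0]-250,0,0,cv2.BORDER_CONSTANT)
cv2.imwrite('pics/c2.png',np.hstack([a,b])[:,:,::-1])
E
```

```text
[ 0.60267265 -0.07152692  0.13331644]
```

View pics/c2.png

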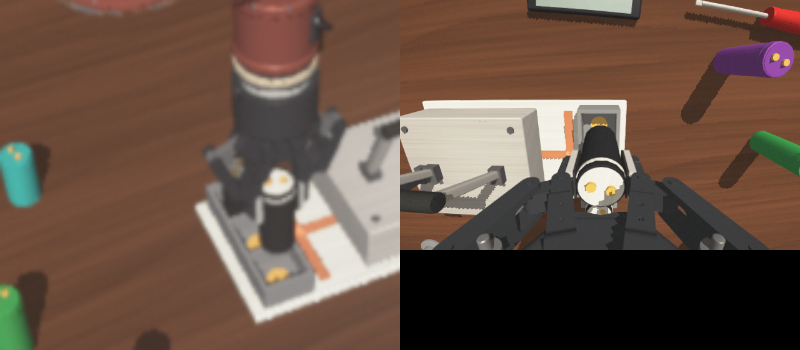

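The tall capacitor is held upright above the rear cell (wrist view ~(600,185), cell just behind it). Descending.

Call:
servo_tool([
  [0.3, 0.7, -10, 0],
  [0, 0, -12, 0],
  [0, 0, -12, 0],
  [0, 0, -8, 0],
  [0, 0, -6, 0],
  [0, 0, -5, 0],
  [0, 0, -3, 0],
  [0, 0, -2, 0],
  [0, 0, -1.5, 0],
  [0, 0, -0.5, 0],
  [0, 0, 0, 0],
  [0, 0, 0, 0],
])

```text
time: 15.25
tool_pos: [0.6033, -0.0697, 0.0737]
tcp_rot: [[0.999, -0.053, 0.001], [-0.053, -0.999, -0.0], [0.001, 0.0, -1.0]]
force: [-1.1, 0.3, 1.2]
finger_gap: 0.0355
finger_force: 35.2
```

Call:
servo_tool([
  [0, 0, 0, 0],
  [0, 0, 0, 0],
  [0, 0, 0, 0],
  [0, 0, 0, 0],
  [0, 0, 0, 0],
  [0, 0, 5, 0],
  [0, 0, 15, 0],
  [0, 0, 25, 0],
  [0, 0, 25, 0],
  [0, 0, 25, 0],
  [0, 0, 20, 0],
  [0, 0, 12, 0],
  [0, 0, 0, 0],
], fingers=85)

```text
time: 16.55
tool_pos: [0.6041, -0.0698, 0.2023]
tcp_rot: [[0.999, -0.053, 0.004], [-0.053, -0.999, -0.0], [0.004, 0.0, -1.0]]
force: [0.9, -0.4, 0.7]
finger_gap: 0.0849
finger_force: 0.0
```

Call:
servo_tool([
  [-2, 8, 0, 0],
  [-4, 16, 0, 0],
  [-4, 16, 0, 0],
  [-4, 16, 0, 0],
  [-4, 16, 0, 0],
  [-4, 16, 0, 0],
  [-4, 16, 0, 0],
  [-4, 16, 0, 0],
  [-4, 16, 0, 0],
  [-4, 16, 0, 0],
  [-4, 16, 0, 0],
  [-3, 10, 0, 0],
  [-1, 4, 0, 0],
  [0, 0, 0, 0],
  [0, 0, 0, 0],
  [0, 0, 0, 0],
], fingers=0)

```text
time: 18.15
tool_pos: [0.5573, 0.1111, 0.2003]
tcp_rot: [[0.998, -0.055, 0.0], [-0.055, -0.998, -0.001], [0.0, 0.001, -1.0]]
force: [-0.1, 0.2, -0.2]
finger_gap: 0.0001
finger_force: 0.0
```

```bash
python3 - <<'E'
from h import *
cw,im=snap('wrist','w3.png'); cs,i2=snap('scene','s3.png'); ct,i3=snap('top','t3.png'); print(r.get_state()['tool_pos'])
a=cv2.resize(i2[130:270,265:425],None,fx=2.5,fy=2.5)
b=cv2.resize(im,(400,250)); b=cv2.copyMakeBorder(b,0,a.shape[0]-250,0,0,cv2.BORDER_CONSTANT)
cv2.imwrite('pics/c3.png',np.hstack([a,b])[:,:,::-1])
E
```

```text
[0.55722745 0.11158143 0.20030131]
```

View pics/c3.png

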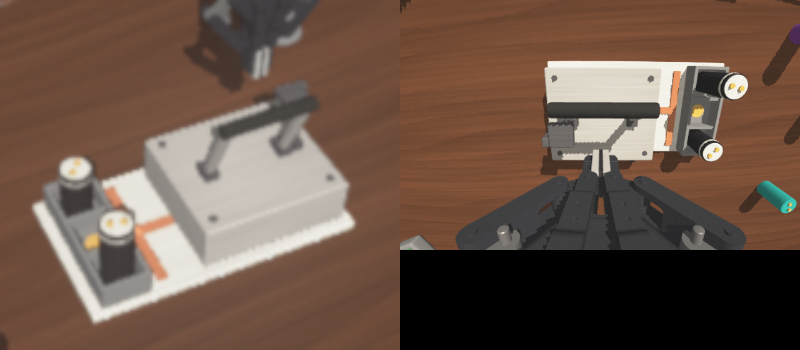

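Both capacitors stand in their cells (wrist crop (735,86), (711,150)). The closed catch hook is at wrist crop (560,136), left of the fingertips at (600,155).

```bash
python3 - <<'E'
from h import *
cw=r.get_calibration('wrist'); ct,cs=r.get_calibration('top'),r.get_calibration('scene')
w=lambda P:(np.array(P,float)-[400,0])*1.6
print('hook inner edge z.15',plane(cw,w([(576,122),(576,148)]),.15), 'bar ends',plane(cw,w([(547,110),(661,110)]),.159))
print('tip edges',plane(cw,w([(588,155),(612,155)]),.186))
def white(im,c,P,h):
    u=proj(c,P)[0].astype(int); x0,y0=u-14; q=im[y0:y0+28,x0:x0+28].astype(int); m=(q.min(2)>150).astype(np.uint8)
    k=max(cv2.findContours(m,0,2)[0],key=cv2.contourArea); (x,y),rr=cv2.minEnclosingCircle(k); return np.array([x+x0,y+y0]),rr
it,is_=cv2.imread('pics/t3.png'),cv2.imread('pics/s3.png')
for P in([.602,-.07,.10],[.5015,-.064,.08]):
    b,rb=white(is_,cs,P,0); a,ra=white(it,ct,P,0) 
    o1,d1=ray(ct,a);o2,d2=ray(cs,b); d1=d1[0];d2=d2[0]
    x=np.linalg.lstsq(np.c_[d1,-d2],o2-o1,rcond=None)[0]; print('tri',o1+d1*x[0],o2+d2*x[1],ra,rb,plane(cs,b,P[2]))
E
```

```text
hook inner edge z.15 [[0.58343012 0.13721882 0.15      ]
 [0.55311633 0.14019162 0.15      ]] bar ends [[0.60015444 0.16344561 0.159     ]
 [0.59401561 0.05019533 0.159     ]]
tip edges [[0.56244255 0.12353626 0.186     ]
 [0.56126841 0.10179483 0.186     ]]
tri [ 0.60024034 -0.06923863  0.11759697] [ 0.60430111 -0.06049767  0.11806513] 6.325202941894531 12.767306327819824 [[ 0.58981467 -0.05280019  0.1       ]]
tri [ 0.49963814 -0.06427855  0.0805839 ] [ 0.49918976 -0.06531353  0.08056948] 6.196530818939209 5.852449893951416 [[ 0.49868117 -0.06508527  0.08      ]]
```

Call:
servo_tool([
  [0, -2, -10, 0],
  [0, 0, -15, 0],
  [0, 0, -15, 0],
  [0, 0, -10, 0],
  [0, 0, 0, 0],
  [0, 0, 0, 0],
])

```text
time: 18.9
tool_pos: [0.5572, 0.1102, 0.1502]
tcp_rot: [[0.999, -0.054, -0.0], [-0.054, -0.999, -0.0], [-0.0, 0.0, -1.0]]
force: [0.5, 0.3, 0.4]
finger_gap: -0.0002
finger_force: 0.0
```

Call:
servo_tool([
  [0.4, 8, -4, 0],
  [0.4, 8, -4, 0],
  [0.4, 8, 1.5, 0],
  [0.4, 8, 1.5, 0],
  [0.4, 8, 1.5, 0],
  [0.4, 8, 1.5, 0],
  [0.4, 8, -1.5, 0],
  [0.4, 8, -1.5, 0],
  [0.4, 8, -1.5, 0],
  [0.4, 8, -1.5, 0],
  [0.4, 7, -4.3, 0],
  [0.4, 7, -4.3, 0],
  [0.4, 7, -4.3, 0],
  [0, 0, 0, 0],
])

```text
time: 20.3
tool_pos: [0.5615, 0.213, 0.1284]
tcp_rot: [[0.999, -0.052, -0.002], [-0.052, -0.999, 0.001], [-0.002, -0.001, -1.0]]
force: [-0.7, 0.5, 0.5]
finger_gap: -0.0001
finger_force: 0.0
```

Call:
servo_tool([
  [0.3, 5.5, -5.5, 0],
  [0.3, 5.5, -5.5, 0],
  [0.2, 2, -4, 0],
  [0, 1, -4, 0],
  [0, 0, 0, 0],
])

```text
time: 20.8
tool_pos: [0.5625, 0.2254, 0.1096]
tcp_rot: [[0.999, -0.053, -0.001], [-0.053, -0.999, -0.0], [-0.001, 0.0, -1.0]]
force: [0.0, -0.1, 1.4]
finger_gap: 0.0
finger_force: 0.0
```

Call:
servo_tool([
  [0, 1, 0, 0],
  [0, 1, 0, 0],
  [0, 1, 0, 0],
  [0, 1, 0, 0],
  [0, 0, 0, 0],
])

```text
time: 21.3
tool_pos: [0.563, 0.2267, 0.1098]
tcp_rot: [[0.998, -0.055, -0.001], [-0.055, -0.998, -0.004], [-0.001, 0.004, -1.0]]
force: [0.4, -4.3, -3.0]
finger_gap: 0.0004
finger_force: 2.5
```

Call:
servo_tool([
  [0, 1, 0, 0],
  [0, 1, 0, 0],
  [0, 0, 0, 0],
])

```text
time: 21.6
tool_pos: [0.563, 0.2271, 0.1094]
tcp_rot: [[0.998, -0.056, -0.002], [-0.056, -0.998, -0.006], [-0.001, 0.006, -1.0]]
force: [0.7, -7.1, -3.7]
finger_gap: -0.0002
finger_force: 3.3
```

Call:
servo_tool([
  [0, -3, 0, 0],
  [0, -5, 0, 0],
  [0, -3, 15, 0],
  [0, 0, 25, 0],
  [0, 0, 30, 0],
  [0, 0, 20, 0],
  [0, 0, 0, 0],
  [0, 0, 0, 0],
])

```text
time: 22.4
tool_pos: [0.5631, 0.2212, 0.2016]
tcp_rot: [[0.999, -0.053, 0.002], [-0.053, -0.999, 0.002], [0.002, -0.002, -1.0]]
force: [0.8, 0.1, -0.8]
finger_gap: -0.0002
finger_force: 0.0
```

```bash
python3 - <<'E'
from h import *
cw,im=snap('wrist','w4.png'); cs,i2=snap('scene','s4.png'); ct,i3=snap('top','t4.png'); print(r.get_state()['tool_pos'])
a=cv2.resize(i2[130:270,265:425],None,fx=2.5,fy=2.5)
b=im[100:380,120:440]; b=cv2.resize(b,(400,350))
cv2.imwrite('pics/c4.png',np.hstack([a,b])[:,:,::-1])
E
```

```text
[0.56221173 0.22041298 0.19940481]
```

View pics/c4.png

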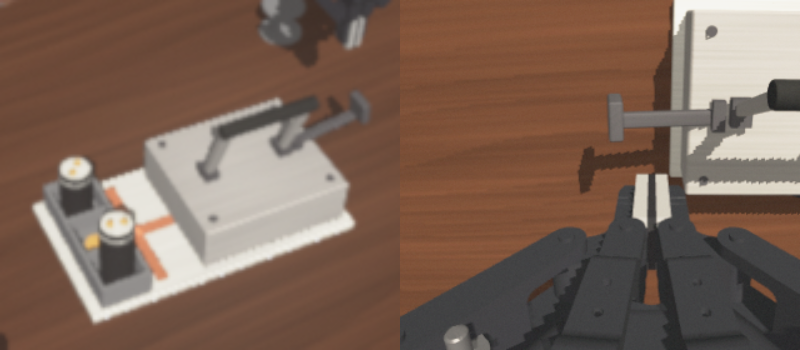

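The catch lies fully over to the outside (hook at right-panel (615,118), its arm horizontal), capacitors unmoved. Now moving behind the crossbar.

Call:
servo_tool([
  [4, -8, 1, 0],
  [7, -13, 0, 0],
  [7, -13, 0, 0],
  [7, -13, 0, 0],
  [7, -13, 0, 0],
  [7, -13, 0, 0],
  [7, -13, 0, 0],
  [7, -13, 0, 0],
  [5, -9, 0, 0],
  [4, -7, 0, 0],
  [0, 0, 0, 0],
  [0, 0, 0, 0],
  [0, 0, -10, 0],
  [0, 0, -15, 0],
  [0, 0, -15, 0],
  [0, 0, -9, 0],
  [0, 0, 0, 0],
  [0, 0, 0, 0],
])

```text
time: 24.35
tool_pos: [0.6251, 0.1057, 0.1524]
tcp_rot: [[0.999, -0.053, 0.0], [-0.053, -0.999, 0.0], [0.0, -0.0, -1.0]]
force: [0.4, 0.4, 0.0]
finger_gap: -0.0001
finger_force: 0.0
```

Call:
servo_tool([
  [-4, 0.2, 0, 0],
  [-6, 0.3, 0, 0],
  [-6, 0.3, 0, 0],
  [-6, 0.3, 0, 0],
  [-6, 0.3, 0, 0],
  [-6, 0.3, 0, 0],
  [-6, 0.3, 0, 0],
  [-6, 0.3, 0, 0],
  [-6, 0.3, 0, 0],
  [-6, 0.3, 0, 0],
  [-6, 0.3, 0, 0],
  [-6, 0.3, 0, 0],
  [-6, 0.3, 0, 0],
  [-4, 0.2, -1, 0],
  [-3, 0.1, -1, 0],
  [0, 0, 0, 0],
])

```text
time: 25.95
tool_pos: [0.5461, 0.1099, 0.1523]
tcp_rot: [[0.998, -0.054, 0.012], [-0.054, -0.999, 0.002], [0.011, -0.002, -1.0]]
force: [8.3, -0.2, -0.0]
finger_gap: -0.0
finger_force: 3.5
```

Call:
servo_tool([
  [-2, 0.1, 0, 0],
  [-2, 0.1, 0, 0],
  [-2, 0.1, 0, 0],
  [-1, 0.1, 0, 0],
  [0, 0, 0, 0],
])

```text
time: 26.45
tool_pos: [0.5402, 0.11, 0.1515]
tcp_rot: [[0.998, -0.054, 0.013], [-0.054, -0.999, 0.001], [0.013, -0.002, -1.0]]
force: [10.5, 1.0, -6.3]
finger_gap: -0.0
finger_force: 4.9
```

Call:
servo_tool([
  [-2, 0.1, 0, 0],
  [-2, 0.1, 0, 0],
  [-1, 0.1, 0, 0],
  [-1, 0.1, 0, 0],
  [0, 0, 0, 0],
])

```text
time: 26.95
tool_pos: [0.5352, 0.11, 0.1516]
tcp_rot: [[0.998, -0.054, 0.015], [-0.054, -0.999, 0.001], [0.015, -0.002, -1.0]]
force: [12.0, -1.1, -8.6]
finger_gap: -0.0001
finger_force: 5.6
```

Call:
servo_tool([
  [-1, 0.1, 0, 0],
  [-1, 0.1, 0, 0],
  [0, 0, 0, 0],
])

```text
time: 27.25
tool_pos: [0.5335, 0.1101, 0.1516]
tcp_rot: [[0.998, -0.055, 0.016], [-0.055, -0.999, 0.001], [0.016, -0.002, -1.0]]
force: [11.9, 0.6, -7.7]
finger_gap: -0.0002
finger_force: 5.9
```

Call:
servo_tool([
  [-1, 0.1, 0, 0],
  [-1, 0.1, 0, 0],
  [-1, 0.1, 0, 0],
  [0, 0, 0, 0],
  [0, 0, 0, 0],
])

```text
time: 27.75
tool_pos: [0.5317, 0.1102, 0.1517]
tcp_rot: [[0.998, -0.055, 0.019], [-0.055, -0.998, 0.001], [0.019, -0.002, -1.0]]
force: [13.4, -0.4, -11.0]
finger_gap: -0.0002
finger_force: 6.7
```

Call:
servo_tool([
  [-1, 0.1, 0, 0],
  [-1, 0.1, 0, 0],
  [0, 0, 0, 0],
  [0, 0, 0, 0],
])

```text
time: 28.15
tool_pos: [0.5315, 0.1102, 0.1519]
tcp_rot: [[0.998, -0.055, 0.023], [-0.055, -0.998, 0.001], [0.023, -0.002, -1.0]]
force: [17.0, -0.8, -12.8]
finger_gap: 0.0001
finger_force: 8.2
```

Call:
servo_tool([
  [-1, 0, 0, 0],
  [-1, 0, 0, 0],
  [0, 0, 0, 0],
  [0, 0, 0, 0],
  [0, 0, 0, 0],
])

```text
time: 28.65
tool_pos: [0.5314, 0.1102, 0.1521]
tcp_rot: [[0.998, -0.055, 0.027], [-0.056, -0.998, 0.001], [0.027, -0.003, -1.0]]
force: [20.4, -1.5, -15.2]
finger_gap: -0.0001
finger_force: 9.6
```

```bash
python3 - <<'E'
from h import *
cw,im=snap('wrist','w5.png'); cs,i2=snap('scene','s5.png'); print(r.get_state()['tool_pos'],r.get_state()['force'])
a=cv2.resize(i2[130:270,265:425],None,fx=2.5,fy=2.5)
b=cv2.resize(im,(400,250)); b=cv2.copyMakeBorder(b,0,a.shape[0]-250,0,0,cv2.BORDER_CONSTANT)
cv2.imwrite('pics/c5.png',np.hstack([a,b])[:,:,::-1])
E
```

```text
[0.53140997 0.11015505 0.15209409] [ 19.3074244   -0.5686762  -14.69403625]
```

View pics/c5.png

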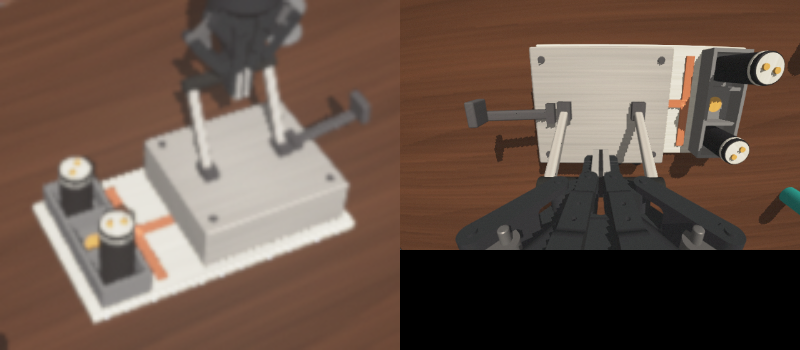

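The lever leans fully forward with the fingers holding the bar (arms at left panel (200,130), (275,105)). The catch is over and both capacitors are seated. I'm handing the job in.

```bash
python3 -c "
from cell import r
print(r.finish_job())"
```

```text
the job is handed in; nothing more can be done
None
```

I handed the job in at about 29 s: the short capacitor stands in the front cell and the tall one in the rear cell, both on the cell floor. The catch is fully over to the outside, and the lever is held against its front stop. The result of the judging was not shown.

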